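# Feel for the clear slot of a carrier rack

## Robot

A 6-joint arm with a two-finger parallel gripper is mounted at the origin on the work surface. World frame = base frame: x ahead of the robot, y to its left, z up, the work surface at z = 0. Lengths are in m, angles in rad, forces in N, time in s.
With the tool pointing down it reaches from about 0.35 to 0.875 m from the base axis. Payload 4.2 kg.
Tool frame: the origin (TCP) lies at the very end of the fingers, on their centre line; the grasp point (between the pads) lies ctrl.grip_point_offset behind it (ctrl.grip_point_offset is the distance from the TCP to the grasp point, in m); z points along the fingers, y is the line along which they close (so a half turn about z gives the same grasp; the last joint's range is limited). The gripper opens to 87 mm and grips with 3 to 60 N. Pads are 19 mm wide; open, the fingers measure 117 mm over their backs; the gripper's body (75 mm by 190 mm) begins 51 mm behind the grasp point.
Start: joints at [-0.972, 0.385, 0.008, 0, -1.194, -0.259], TCP at [0.208, -0.589, 0.223] pointing down, gripper open.
Joint ranges: [-3.14, 3.14], [-1.21, 2.06], [-1.07, 1.41], [-3.16, 2.05], [-2.99, -0.16], [-3.1, 3.1]. Speed limits (rad/s): [2.79, 2.79, 3.14, 3.14, 3.14, 3.14].

## Interface

Orientations are given as [roll, pitch, yaw] about the fixed x, y, z axes, in that order (R = Rz(yaw) Ry(pitch) Rx(roll)).
In Python, from cell import ctrl gives the robot as it stands.
- The arm moves only by the tool carry_out, never from a script. Its argument "rows" is a list of rows, each an object of numbers: "dx", "dy", "dz": the shift along the tool's x, y, z in m; "ax", "ay", "az": the turn, a rotation vector about the tool's x, y, z in rad; "hand": the finger opening in m, from 0 to 0.087. In form: [{"dx": .., "dy": .., "dz": .., "ax": .., "ay": .., "az": .., "hand": ..}, ...]. A call has 1 to 20 rows; each row is the pose to reach, as a shift and turn from the pose commanded when the call began, along the tool's axes at that moment; what a row does not reach only later rows make up. A row lasts 1/8 s, in which the tool goes at most 62.5 mm and 10.7 degrees, less where a joint would pass 70% of its speed; a pose out of reach is approached as far as the arm can. A call with a gripper value outside its range is refused whole. The fingers move at their own pace and stop on an object; "grip_force" is the grip in N (left out, the last holds). Time passes only in rows, so rows that repeat a pose let the fingers close. It gives the time, the measured TCP pose, the force, the opening and the grip force at its end, in the units of the state.
- ctrl.get_state(): the state, without advancing time (a new reading comes with each control period).
- ctrl.read_camera(name): name is "scene" or "top" or "wrist"; returns (picture, depth): 384x512x3 uint8, red, green, blue; 384x512 float32, m along the optical axis (not along the pixel's ray), 0 where there is no reading.
- ctrl.get_calibration(name): a dict with "intrinsics" (3x3 intrinsics, pixels), "cam_to_world" (4x4, takes a point from camera to world coordinates); the wrist camera has in their place "mount" (4x4, takes a point from camera to tool coordinates, whose origin is the TCP and whose axes are the flange's). Camera axes: x right, y down, z forward; pixel columns grow to the right and rows downward; lengths in m; the calibration is good to about 2 mm. A picture is of the moment at which its call begins: read the wrist's pose just before it. get_calibration takes no time and is no camera call.
- ctrl.hand_in(): hands the job in; it is judged then, once.
The state is a dict: "clock": time; "joints": joint angles; "joint_vel": joint speeds; "tau": joint torques, N m; "ee_pos": TCP position; "tcp_rot": TCP orientation; "ft_force": force on the tool from outside, world axes, zero at the start; "moment": the same for the moment, N m; "opening": opening from 0.0 (shut) to 1.0 (fully open); "gripper_force": force on a finger pad.
Only numpy, scipy, OpenCV 4.12 (cv2) and the standard library are available. Lean on these libraries where they do the work, as an engineer would, in place of code of your own. Each camera call takes 0.05 s, during which the arm holds its last target. There are 200 camera calls.

## Task

Three of the four slots in the slide-carrier rack are blocked deep down by broken bits that cannot be seen below the dust wipers. Take the feeler gauge out of its stand, feel gently with its blade for the slot that is clear, and leave the gauge standing in that slot, pushed fully home with its collar down on the rack, and let go. Never push on the rack with more than 25 N, and leave the other things on the bench where they are.

Things in the scene. Friction and masses are not known exactly. Their poses are not given: they have to be found in the camera images.
- gauge: Feeler gauge, 97 mm tall, 80 g, loose, standing in the stand. Origin: centre of the blade's tip; z runs up along it. Steel blade 20 mm wide (x), 3 mm thick (y), rounded tip, z = 0 to 50 mm; aluminium collar 36 x 18 mm, z = 50 to 55 mm, now on the stand's top; black handle 26 (x) by 12 mm (y), z = 55 to 97 mm.
- gauge_grip (a point): Middle of the gauge's handle, 79 mm above the blade's tip on its axis; grip across the 12 mm thickness (gauge y).
- stand: White block 64 x 56 mm, 56 mm tall, with one slot in its top, in which the gauge stands at first. Fixed. Origin at the centre of its underside; the slot is 23 mm long along x and 4.6 mm wide along y, 52 mm deep.
- rack: Grey slide-carrier rack, a block 70 mm (x) by 136 mm (y), 62 mm tall, on rubber feet 8 mm high: it sinks 1 mm per 4 N, else fixed. Origin: centre of the block's underside. Four like slots in its top, side by side along y, 32 mm apart, each 23 mm long (x) and 4.6 mm wide (y), mouth flared by 3 mm all round over the top 5 mm. Which slot is clear varies. Its limit is a push of 25 N.
- slot1 (a point): Mouth centre of the first slot (rack y = +48 mm), level with the rack's top. From 7 to 18 mm below it a sprung rubber wiper closes each slot from the -y side and hides what lies below; pushing the blade past it takes about 3 to 8 N, and it goes on dragging with 2 to 5 N.
- slot2 (a point): Mouth centre of the second slot (rack y = +16 mm), level with the rack's top. In the clear slot the blade goes in its full 50 mm, until the collar meets the rack's top; in the three blocked slots its tip stops hard on a broken bit at 28 to 32 mm depth.
- slot3 (a point): Mouth centre of the third slot (rack y = -16 mm), level with the rack's top.
- slot4 (a point): Mouth centre of the fourth slot (rack y = -48 mm), level with the rack's top.
- vial: Bystander: clear vial with white cap, 32 mm wide, 62 mm tall; origin at the centre of its underside.
- dispenser: Bystander: black tape dispenser 130 x 50 mm, about 71 mm tall; origin at the centre of its underside, x along its length.
- lens_cap: Bystander: black lens cap lying on the bench, 54 mm across, 10 mm thick; origin at the centre of its underside.
There are look-alikes about, which are no part of the job. What is shaped like the gauge but yellow is not meant.

How it is judged:
By the outcome, as a careful person would: the job done as asked, in the order asked, and still so for the second after the job is handed in, with the robot touching nothing.
It also fails if it takes over 67 s, if anything falls off the work surface, if the arm or the gripper's body presses on something with over 40 N, if the wrist force passes 120 N, or if a joint passes its speed limit or range.

## Working session

There is one attempt and no reset: what is moved stays moved. The work goes in short steps, Python scripts to look and compute and a tool call to move; the robot and the scene stay as the last step left them, time stands still between calls to the robot, and variables do not carry over. Pictures are saved under pics/ and viewed, at most 10 in all, crops included, and the job is handed in when it is done.

Besides the shell and the picture viewer there is one more tool, called after "Request:" as a command line: name --argument value ..., lists and objects as JSON in quotes. carry_out: Moves the arm, as the interface text tells. Its arguments: {"type":"object","properties":{"rows":{"type":"array"},"grip_force":{"type":"number"}},"required":["rows"]}

```bash
mkdir -p pics; cat > h.py <<'E'
from cell import ctrl
import numpy as np, cv2
def shot(n):
    st=ctrl.get_state(); im,d=ctrl.read_camera(n); c=ctrl.get_calibration(n)
    K=np.array(c["intrinsics"])
    if n=="wrist":
        from scipy.spatial.transform import Rotation as R
        T=np.eye(4); r=np.array(st["tcp_rot"]); T[:3,:3]=r if r.shape==(3,3) else R.from_euler("xyz",r).as_matrix(); T[:3,3]=st["ee_pos"]; M=T@np.array(c["mount"])
    else: M=np.array(c["cam_to_world"])
    return im,d,K,M
def pts(d,K,M):
    v,u=np.mgrid[:d.shape[0],:d.shape[1]]
    p=np.stack([(u-K[0,2])/K[0,0]*d,(v-K[1,2])/K[1,1]*d,d],-1)
    return p@M[:3,:3].T+M[:3,3]
def ray(uv,z,K,M):
    uv=np.atleast_2d(uv).astype(float)
    r=np.c_[(uv[:,0]-K[0,2])/K[0,0],(uv[:,1]-K[1,2])/K[1,1],np.ones(len(uv))]@M[:3,:3].T
    return M[:3,3]+r*((z-M[2,3])/r[:,2])[:,None]
def save(im,name,s=1): cv2.imwrite("pics/"+name,cv2.resize(im[...,::-1],None,fx=s,fy=s))
E
python3 - <<'E'
from h import *
print(ctrl.get_state(), ctrl.grip_point_offset)
for n in("top","scene"):
    im,d,K,M=shot(n); print(n,K,M); save(im,n+"0.png",1.5); np.savez(n+"0.npz",im=im,d=d,K=K,M=M)
E
```

```text
{'clock': 0.0, 'joints': array([-9.72429812e-01,  3.85559302e-01,  6.58881698e-03, -5.06740006e-04,
       -1.19403840e+00, -2.58573942e-01]), 'joint_vel': array([ 0.00176375,  0.0012731 ,  0.00123931, -0.00184819, -0.00087473,
        0.00222367]), 'tau': array([-9.00743271e-04, -3.90662777e+01,  1.87403280e+01,  4.21981037e+00,
        1.09458549e-02, -1.89342527e-04]), 'ee_pos': array([ 0.20809296, -0.58866964,  0.22144235]), 'tcp_rot': array([ 3.13933323e+00, -1.10631520e-04, -2.80198691e+00]), 'ft_force': array([ 0.02717073, -0.19683259, -0.05662838]), 'moment': array([-0.01942529, -0.00685827, -0.02447615]), 'gripper_force': 0.0, 'opening': 1.0014124294108393} 0.0187
top [[379.63956405   0.         254.96169549]
 [  0.         379.63956405 189.94332118]
 [  0.           0.           1.        ]] [[-0.16013458 -0.96718385  0.19726203  0.40578429]
 [-0.98709314  0.15731129 -0.03000478  0.03994238]
 [-0.00201141 -0.1995208  -0.97989153  0.99807227]
 [ 0.          0.          0.          1.        ]]
scene [[388.00190794   0.         262.19008071]
 [  0.         388.00190794 195.43236544]
 [  0.           0.           1.        ]] [[-0.89675212  0.33620694 -0.2877508   0.82990976]
 [ 0.44252225  0.68584825 -0.57774236  0.53550404]
 [ 0.00311239 -0.64542782 -0.76381493  0.74049774]
 [ 0.          0.          0.          1.        ]]
```

View pics/top0.png

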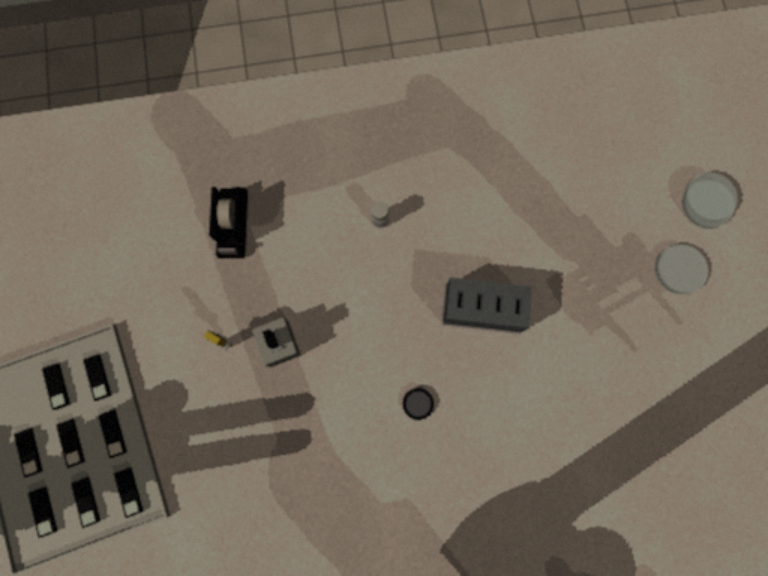

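View pics/scene0.png

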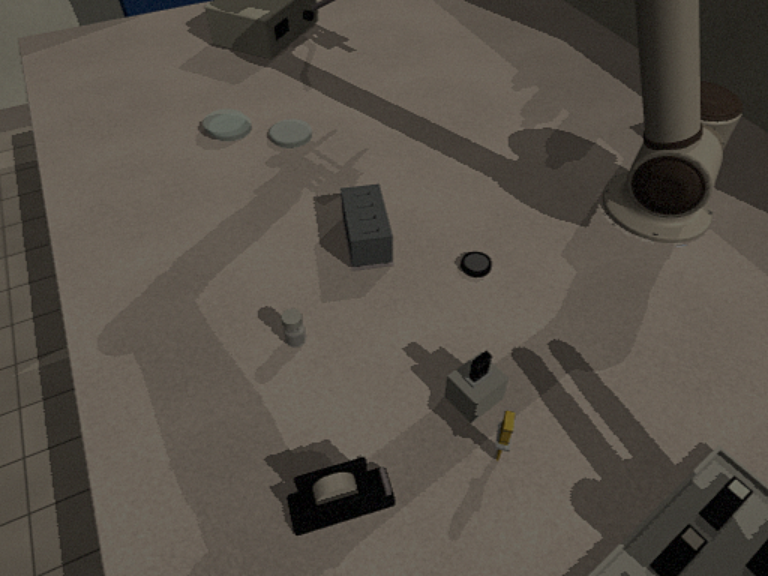

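Candidates: the black-handled gauge in the white stand (scene px 480,367; top px 270,339), the yellow look-alike (scene 507,428; top 214,338), and the black items in the tray at lower left, which are not gauge-shaped. I choose the black handle in the white stand. The rack is at top px (488,304), with slots at (459,300), (479,302), (498,304) and (518,307).

```bash
python3 - <<'E'
from h import *
z=np.load("top0.npz"); im,d,K,M=[z[k] for k in("im","d","K","M")]
P=pts(d,K,M)
def rect(m,n):
    m=m&(d>0); q=P[m]; 
    if len(q)<5: print(n,len(q));return
    r=cv2.minAreaRect((q[:,:2]*1000).astype(np.float32)); print(n,len(q),q.mean(0).round(4),r, "z",np.percentile(q[:,2],[5,50,95]).round(4)); print(cv2.boxPoints(r).round(0).tolist())
v,u=np.mgrid[:384,:512]
def box(a,b,c,e): return (u>a/1.5)&(u<b/1.5)&(v>c/1.5)&(v<e/1.5)
rect(box(430,545,265,345)&(P[...,2]>.06),"rack")
rect(box(248,305,310,370)&(P[...,2]>.045)&(P[...,2]<.07),"stand")
rect(box(248,305,310,370)&(P[...,2]>.075),"gauge")
# slots: dark pixels within rack top
g=im.max(-1).astype(int); m=(box(450,528,285,320)&(g<28)).astype(np.uint8)
n,l,s,c=cv2.connectedComponentsWithStats(m)
for i in range(1,n): print("slot px",s[i,4],c[i],ray(c[i],.070,K,M).round(4))
s=np.load("scene0.npz"); save(s["im"][210:320,280:360],"crop.png",5)
E
```

```text
rack 1550 [ 0.5366 -0.156   0.0702] ((537.4752197265625, -156.6529998779297), (136.6696014404297, 71.0394287109375), 73.97319030761719) z [0.0652 0.0705 0.0733]
[[484.0, -213.0], [553.0, -232.0], [590.0, -101.0], [522.0, -81.0]]
stand 517 [0.5316 0.2038 0.0568] ((533.261474609375, 205.64724731445312), (64.86140441894531, 56.934776306152344), 12.717381477355957) z [0.053  0.0568 0.0616]
[[495.0, 226.0], [508.0, 171.0], [571.0, 185.0], [559.0, 241.0]]
gauge 80 [0.5318 0.2036 0.0986] ((532.6485595703125, 204.9073486328125), (25.699077606201172, 12.019491195678711), 11.489310264587402) z [0.0784 0.1021 0.1053]
[[519.0, 208.0], [521.0, 196.0], [546.0, 202.0], [544.0, 213.0]]
slot px 16 [306.0625 199.8125] [[ 0.5476 -0.1096  0.07  ]]
slot px 15 [318.73333333 201.4       ] [[ 0.5386 -0.1399  0.07  ]]
slot px 14 [331.64285714 203.35714286] [[ 0.5287 -0.1704  0.07  ]]
slot px 15 [344.6 204.6] [[ 0.5205 -0.2015  0.07  ]]
```

View pics/crop.png

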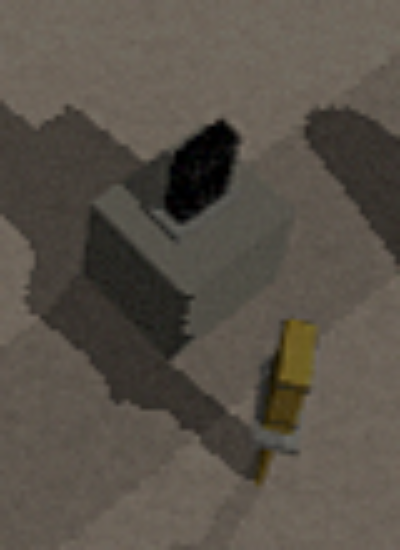

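The crop shows the black handle (203,170) standing in the white block, with the yellow one (292,385) beside it in the open, so the choice holds. Next I work out the move to above the stand.

```bash
cat >> h.py <<'E'
from scipy.spatial.transform import Rotation as Rot
def to(p,yawdeg):
    st=ctrl.get_state(); R0=Rot.from_euler("xyz",st["tcp_rot"]); R1=Rot.from_euler("xyz",[np.pi,0,np.radians(yawdeg)])
    print("t",round(st["clock"],2),"pos",st["ee_pos"].round(4),"rpy",np.degrees(st["tcp_rot"]).round(2),"F",st["ft_force"].round(2))
    print("d",R0.inv().apply(np.array(p)-st["ee_pos"]).round(4),"a",(R0.inv()*R1).as_rotvec().round(4))
E
python3 - <<'E'
from h import *
print(np.array(ctrl.get_calibration("wrist")["mount"]).round(3).tolist())
to([.533,.2052,.22],-167.3)
E
```

```text
[[-0.0, -0.961, -0.276, 0.076], [1.0, -0.001, 0.0, -0.001], [-0.001, -0.276, 0.961, -0.162], [0.0, 0.0, 0.0, 1.0]]
t 0.1 pos [ 0.2081 -0.5888  0.2216] rpy [ 1.7989e+02 -1.0000e-02 -1.6054e+02] F [ 0.38  0.42 -0.04]
d [-0.5708  0.6404  0.0027] a [ 0.0019 -0.0002  0.118 ]
```

Request:
carry_out --rows '[{"dx":-0.571,"dy":0.64,"dz":0.003,"az":0.118,"hand":0.05},{"dx":-0.571,"dy":0.64,"dz":0.003,"az":0.118,"hand":0.05},{"dx":-0.571,"dy":0.64,"dz":0.003,"az":0.118,"hand":0.05},{"dx":-0.571,"dy":0.64,"dz":0.003,"az":0.118,"hand":0.05},{"dx":-0.571,"dy":0.64,"dz":0.003,"az":0.118,"hand":0.05},{"dx":-0.571,"dy":0.64,"dz":0.003,"az":0.118,"hand":0.05},{"dx":-0.571,"dy":0.64,"dz":0.003,"az":0.118,"hand":0.05},{"dx":-0.571,"dy":0.64,"dz":0.003,"az":0.118,"hand":0.05},{"dx":-0.571,"dy":0.64,"dz":0.003,"az":0.118,"hand":0.05},{"dx":-0.571,"dy":0.64,"dz":0.003,"az":0.118,"hand":0.05},{"dx":-0.571,"dy":0.64,"dz":0.003,"az":0.118,"hand":0.05},{"dx":-0.571,"dy":0.64,"dz":0.003,"az":0.118,"hand":0.05},{"dx":-0.571,"dy":0.64,"dz":0.003,"az":0.118,"hand":0.05},{"dx":-0.571,"dy":0.64,"dz":0.003,"az":0.118,"hand":0.05},{"dx":-0.571,"dy":0.64,"dz":0.003,"az":0.118,"hand":0.05},{"dx":-0.571,"dy":0.64,"dz":0.003,"az":0.118,"hand":0.05},{"dx":-0.571,"dy":0.64,"dz":0.003,"az":0.118,"hand":0.05}]'

```text
invalid input
```

```bash
python3 - <<'E'
from h import *
im,d,K,M=shot("wrist"); save(im,"w1.png",1.5); np.savez("w1.npz",im=im,d=d,K=K,M=M)
P=pts(d,K,M)
def rect(m,n):
    q=P[m]
    if len(q)<20: print(n,len(q)); return
    r=cv2.minAreaRect((q[:,:2]*1000).astype(np.float32)); print(n,len(q),r,np.percentile(q[:,2],[5,50,95]).round(4))
near=(d>0)&(np.hypot(P[...,0]-.533,P[...,1]-.205)<.05)
rect(near&(P[...,2]>.096)&(P[...,2]<.12),"handle top")
rect(near&(P[...,2]>.052)&(P[...,2]<.0585),"stand top")
to([.533,.2052,.0665],-167.3)
E
```

```text
handle top 0
stand top 0
t 0.15 pos [ 0.2082 -0.5888  0.2217] rpy [ 1.7991e+02 -1.0000e-02 -1.6054e+02] F [-0.4   0.15  0.23]
d [-0.5708  0.6402  0.1562] a [ 0.0016 -0.0002  0.118 ]
```

View pics/w1.png

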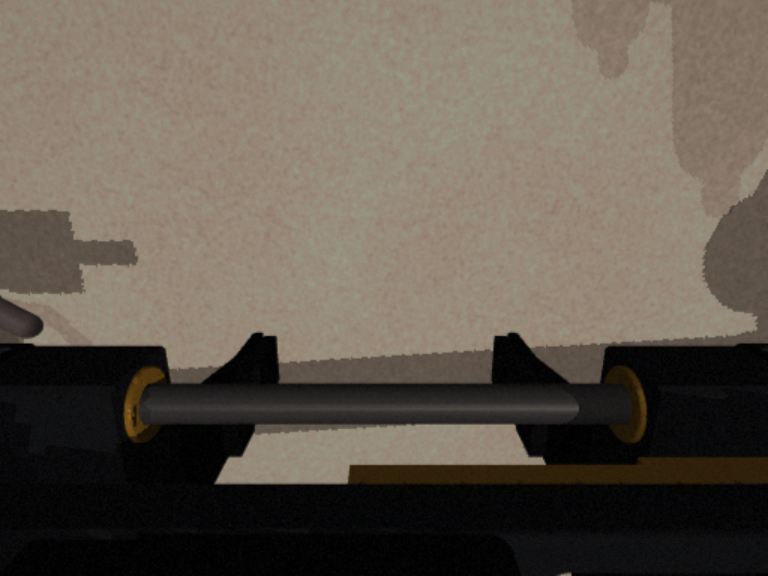

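The move was refused, and the picture shows only bare bench between the open fingers (px 260,400 to 510,400). I'll retry with every key filled in.

Request:
carry_out --rows '[{"dx":-0.571,"dy":0.64,"dz":0.003,"ax":0,"ay":0,"az":0.118,"hand":0.05},{"dx":-0.571,"dy":0.64,"dz":0.003,"ax":0,"ay":0,"az":0.118,"hand":0.05},{"dx":-0.571,"dy":0.64,"dz":0.003,"ax":0,"ay":0,"az":0.118,"hand":0.05},{"dx":-0.571,"dy":0.64,"dz":0.003,"ax":0,"ay":0,"az":0.118,"hand":0.05},{"dx":-0.571,"dy":0.64,"dz":0.003,"ax":0,"ay":0,"az":0.118,"hand":0.05},{"dx":-0.571,"dy":0.64,"dz":0.003,"ax":0,"ay":0,"az":0.118,"hand":0.05},{"dx":-0.571,"dy":0.64,"dz":0.003,"ax":0,"ay":0,"az":0.118,"hand":0.05},{"dx":-0.571,"dy":0.64,"dz":0.003,"ax":0,"ay":0,"az":0.118,"hand":0.05},{"dx":-0.571,"dy":0.64,"dz":0.003,"ax":0,"ay":0,"az":0.118,"hand":0.05},{"dx":-0.571,"dy":0.64,"dz":0.003,"ax":0,"ay":0,"az":0.118,"hand":0.05},{"dx":-0.571,"dy":0.64,"dz":0.003,"ax":0,"ay":0,"az":0.118,"hand":0.05},{"dx":-0.571,"dy":0.64,"dz":0.003,"ax":0,"ay":0,"az":0.118,"hand":0.05},{"dx":-0.571,"dy":0.64,"dz":0.003,"ax":0,"ay":0,"az":0.118,"hand":0.05},{"dx":-0.571,"dy":0.64,"dz":0.003,"ax":0,"ay":0,"az":0.118,"hand":0.05},{"dx":-0.571,"dy":0.64,"dz":0.003,"ax":0,"ay":0,"az":0.118,"hand":0.05},{"dx":-0.571,"dy":0.64,"dz":0.003,"ax":0,"ay":0,"az":0.118,"hand":0.05},{"dx":-0.571,"dy":0.64,"dz":0.003,"ax":0,"ay":0,"az":0.118,"hand":0.05}]' --grip_force 20

```text
clock: 2.28
ee_pos: [0.533, 0.2034, 0.2197]
tcp_rot: [-3.142, -0.0, -2.921]
ft_force: [-0.6, 0.2, -0.3]
opening: 0.574
gripper_force: 0.0
```

```bash
cat >> h.py <<'E'
def look(out,cx,cy,bands):
    im,d,K,M=shot("wrist"); np.savez(out+".npz",im=im,d=d,K=K,M=M); save(im,out+".png",1.5)
    P=pts(d,K,M); near=(d>0)&(np.hypot(P[...,0]-cx,P[...,1]-cy)<.06)
    for a,b in bands:
        q=P[near&(P[...,2]>a)&(P[...,2]<b)]
        if len(q)>20: print((a,b),len(q),cv2.minAreaRect((q[:,:2]*1000).astype(np.float32)),np.percentile(q[:,2],[5,50,95]).round(4))
E
python3 - <<'E'
from h import *
look("w2",.533,.205,[(.096,.115),(.052,.0585)])
to([.533,.2052,.0665],-167.3)
E
```

```text
(0.096, 0.115) 337 ((531.9578247070312, 204.27139282226562), (25.85641098022461, 12.132002830505371), 12.805597305297852) [0.0992 0.1031 0.1044]
(0.052, 0.0585) 2092 ((532.2731323242188, 204.58486938476562), (64.15933227539062, 56.09377670288086), 12.57214641571045) [0.0551 0.0562 0.0575]
t 2.33 pos [0.5331 0.2034 0.2199] rpy [ 1.7999e+02  1.0000e-02 -1.6736e+02] F [ 0.2   0.39 -0.43]
d [-0.0003  0.0018  0.1534] a [ 0.0001  0.0002 -0.001 ]
```

View pics/w2.png

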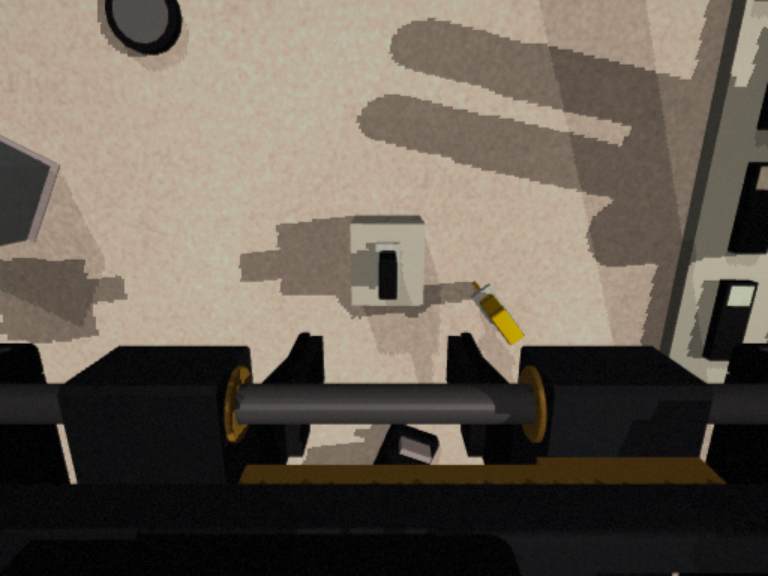

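The black handle (388,275) sits in the white stand, centred between the fingers; the yellow one (498,312) is clear of them. Now descend and grip.

Request:
carry_out --rows '[{"dx":0.0006,"dy":0.0013,"dz":0.05,"ax":0,"ay":0,"az":0,"hand":0.05},{"dx":0.0006,"dy":0.0013,"dz":0.1,"ax":0,"ay":0,"az":0,"hand":0.05},{"dx":0.0006,"dy":0.0013,"dz":0.14,"ax":0,"ay":0,"az":0,"hand":0.05},{"dx":0.0006,"dy":0.0013,"dz":0.153,"ax":0,"ay":0,"az":0,"hand":0.05},{"dx":0.0006,"dy":0.0013,"dz":0.153,"ax":0,"ay":0,"az":0,"hand":0.05},{"dx":0.0006,"dy":0.0013,"dz":0.153,"ax":0,"ay":0,"az":0,"hand":0.03},{"dx":0.0006,"dy":0.0013,"dz":0.153,"ax":0,"ay":0,"az":0,"hand":0.005},{"dx":0.0006,"dy":0.0013,"dz":0.153,"ax":0,"ay":0,"az":0,"hand":0.005},{"dx":0.0006,"dy":0.0013,"dz":0.153,"ax":0,"ay":0,"az":0,"hand":0.005},{"dx":0.0006,"dy":0.0013,"dz":0.153,"ax":0,"ay":0,"az":0,"hand":0.005},{"dx":0.0006,"dy":0.0013,"dz":0.153,"ax":0,"ay":0,"az":0,"hand":0.005}]' --grip_force 40

```text
clock: 3.7
ee_pos: [0.5325, 0.2057, 0.0668]
tcp_rot: [3.142, 0.0, -2.92]
ft_force: [0.1, -0.6, 2.0]
opening: 0.137
gripper_force: 40.0
```

Request:
carry_out --rows '[{"dx":0,"dy":0,"dz":-0.03,"ax":0,"ay":0,"az":0,"hand":0.005},{"dx":0,"dy":0,"dz":-0.08,"ax":0,"ay":0,"az":0,"hand":0.005},{"dx":0,"dy":0,"dz":-0.13,"ax":0,"ay":0,"az":0,"hand":0.005},{"dx":0.01,"dy":-0.045,"dz":-0.155,"ax":0,"ay":0,"az":0.1,"hand":0.005},{"dx":0.022,"dy":-0.1,"dz":-0.155,"ax":0,"ay":0,"az":0.2,"hand":0.005},{"dx":0.035,"dy":-0.16,"dz":-0.155,"ax":0,"ay":0,"az":0.3,"hand":0.005},{"dx":0.048,"dy":-0.22,"dz":-0.155,"ax":0,"ay":0,"az":0.4,"hand":0.005},{"dx":0.061,"dy":-0.28,"dz":-0.155,"ax":0,"ay":0,"az":0.506,"hand":0.005},{"dx":0.073,"dy":-0.335,"dz":-0.155,"ax":0,"ay":0,"az":0.506,"hand":0.005},{"dx":0.077,"dy":-0.353,"dz":-0.155,"ax":0,"ay":0,"az":0.506,"hand":0.005},{"dx":0.077,"dy":-0.353,"dz":-0.155,"ax":0,"ay":0,"az":0.506,"hand":0.005},{"dx":0.077,"dy":-0.353,"dz":-0.155,"ax":0,"ay":0,"az":0.506,"hand":0.005}]'

```text
clock: 5.2
ee_pos: [0.5351, -0.1547, 0.2214]
tcp_rot: [3.141, -0.0, 2.858]
ft_force: [-0.2, 0.6, -0.6]
opening: 0.138
gripper_force: 40.0
```

```bash
python3 - <<'E'
from h import *
look("w3",.5365,-.156,[(.066,.074)])
z=np.load("w3.npz"); im,d,K,M=[z[k] for k in("im","d","K","M")]; P=pts(d,K,M)
c=P[...,:2]-[.5365,-.156]; a=np.radians(-16.2); x=c@[np.cos(a),np.sin(a)]; y=c@[-np.sin(a),np.cos(a)]
top=(P[...,2]>.066)&(P[...,2]<.075)&(abs(x)<.045)&(abs(y)<.08)&(d>0)
q=P[top]; r=cv2.minAreaRect((q[:,:2]*1000).astype(np.float32)); print("rack",r,np.median(q[:,2]))
g=im.max(-1); print("grey rack",np.percentile(g[top],[5,25,50,75]))
to([.535,-.156,.22],-196.3)
E
```

```text
(0.066, 0.074) 5574 ((537.4887084960938, -156.22682189941406), (119.80579376220703, 70.4103775024414), 74.39990234375) [0.068  0.0701 0.0714]
rack ((537.1439819335938, -157.58645629882812), (136.3086700439453, 70.4301528930664), 74.32743072509766) 0.07016472069375138
grey rack [71. 89. 91. 92.]
t 5.25 pos [ 0.5351 -0.1544  0.2215] rpy [ 1.7999e+02 -1.0000e-02  1.6381e+02] F [-0.42  0.03 -0.54]
d [-0.0003 -0.0015  0.0015] a [ 0.0002 -0.0002  0.0019]
```

View pics/w3.png

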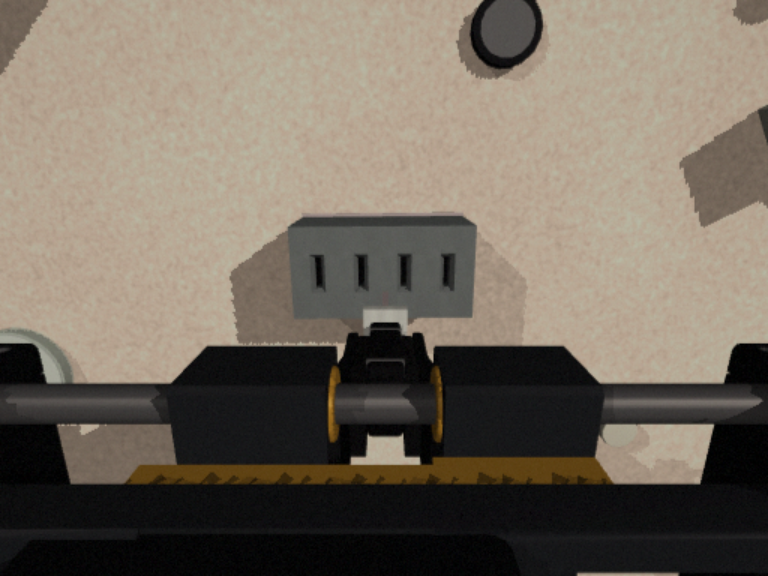

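The rack (382,270) shows four open slot mouths at px x = 318, 361, 405 and 448, y ≈ 271. The gauge's light collar (385,318) hangs squarely in the fingers. I measure the slots and the held gauge in this same image.

```bash
python3 - <<'E'
from h import *
z=np.load("w3.npz"); im,d,K,M=[z[k] for k in("im","d","K","M")]
g=im.max(-1).astype(int)
m=np.zeros(g.shape,np.uint8); m[160:206,198:312]=(abs(g[160:206,198:312]-91)>7)
n,l,s,c=cv2.connectedComponentsWithStats(m)
for i in range(1,n):
    if s[i,4]<30: continue
    vv,uu=np.nonzero(l==i); q=ray(np.c_[uu,vv],.070,K,M)
    r=cv2.minAreaRect((q[:,:2]*1000).astype(np.float32)); print(s[i],q.mean(0).round(4),[np.round(t,1) for t in r])
# collar: bright low-saturation near px(385,318)/1.5, depth near camera
P=pts(d,K,M); R=Rot.from_euler("xyz",ctrl.get_state()["tcp_rot"]).as_matrix(); T=(P-ctrl.get_state()["ee_pos"])@R
b=np.zeros(g.shape,bool); b[200:232,235:280]=True
q=T[b&(d>0)&(d<.22)]; print(len(q)); 
b2=b&(d>0)&(T[...,2]>-.02)&(T[...,2]<.02)&(abs(T[...,1])<.03)
q=T[b2]; print("tool-frame collar",len(q),q.min(0).round(4),q.max(0).round(4),np.median(q,0).round(4))
print(g[204:232:2,257], d[204:232:2,257].round(3)); print(g[210,236:280]); 
E
```

```text
[206 169  12  26 241] [ 0.5228 -0.2032  0.07  ] [array([ 523.4, -203.4]), array([11.1, 28.6]), np.float64(74.1)]
[236 169  10  26 248] [ 0.5318 -0.1724  0.07  ] [array([ 532.4, -172.6]), array([10.1, 28.6]), np.float64(73.1)]
[265 169  10  26 248] [ 0.5407 -0.1414  0.07  ] [array([ 541.4, -141.6]), array([10.1, 28.6]), np.float64(74.2)]
[293 168  11  27 240] [ 0.5493 -0.1108  0.07  ] [array([ 549.8, -111. ]), array([10.7, 29.7]), np.float64(72.7)]
[242 203  30   3  60] [ 0.5629 -0.1632  0.07  ] [array([ 562.4, -162.8]), array([32.9,  2.4]), np.float64(73.7)]
987
tool-frame collar 948 [ 0.0072 -0.0133 -0.02  ] [0.019  0.0129 0.0108] [ 0.0134 -0.0003 -0.0005]
[109 148 173 174 172 158  13  26   0   3  10   5   9   8] [0.18  0.176 0.177 0.179 0.178 0.178 0.174 0.171 0.167 0.164 0.161 0.159
 0.157 0.154]
[ 87  92  92  92  91  99 147 166 166 165 168 170 172 172 173 169 162 164
 162 168 167 174 173 173 173 171 167 168 166 164 166 163 167 167 169 145
  93  91  91  89  91  87  87  85]
```

Request:
carry_out --rows '[{"dx":-0.003,"dy":0.0135,"dz":0.03,"ax":0,"ay":0,"az":-0.005,"hand":0.005},{"dx":-0.003,"dy":0.0135,"dz":0.06,"ax":0,"ay":0,"az":-0.005,"hand":0.005},{"dx":-0.003,"dy":0.0135,"dz":0.08,"ax":0,"ay":0,"az":-0.005,"hand":0.005},{"dx":-0.003,"dy":0.0135,"dz":0.085,"ax":0,"ay":0,"az":-0.005,"hand":0.005},{"dx":-0.003,"dy":0.0135,"dz":0.085,"ax":0,"ay":0,"az":-0.005,"hand":0.005},{"dx":-0.003,"dy":0.0135,"dz":0.085,"ax":0,"ay":0,"az":-0.005,"hand":0.005}]'

```text
clock: 6.0
ee_pos: [0.5425, -0.1433, 0.1377]
tcp_rot: [3.141, 0.002, 2.863]
ft_force: [0.4, -0.6, -1.3]
opening: 0.137
gripper_force: 40.0
```

```bash
python3 - <<'E'
from h import *
im,d,K,M=shot("wrist"); save(im,"w4.png",1.5)
to([.5420,-.1419,.136],-195.9)
E
```

```text
t 6.05 pos [ 0.5424 -0.1434  0.1377] rpy [1.7997e+02 1.2000e-01 1.6403e+02] F [ 0.13  0.49 -0.43]
d [0.0008 0.0013 0.0017] a [ 0.0005  0.0022 -0.0013]
```

View pics/w4.png

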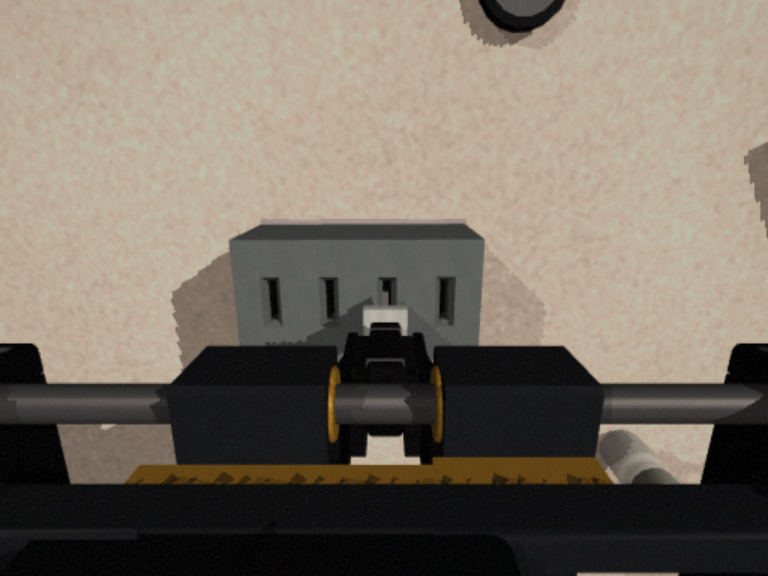

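The blade edge (385,297) is just left of slot 2's centre (388,290), which agrees with the computed +1.3 mm correction. I apply it and enter the flare.

Request:
carry_out --rows '[{"dx":0.0008,"dy":0.0013,"dz":0,"ax":0,"ay":0,"az":0,"hand":0.005},{"dx":0.0008,"dy":0.0013,"dz":0,"ax":0,"ay":0,"az":0,"hand":0.005},{"dx":0.0008,"dy":0.0013,"dz":0.006,"ax":0,"ay":0,"az":0,"hand":0.005},{"dx":0.0008,"dy":0.0013,"dz":0.01,"ax":0,"ay":0,"az":0,"hand":0.005},{"dx":0.0008,"dy":0.0013,"dz":0.013,"ax":0,"ay":0,"az":0,"hand":0.005},{"dx":0.0008,"dy":0.0013,"dz":0.013,"ax":0,"ay":0,"az":0,"hand":0.005}]'

```text
clock: 6.8
ee_pos: [0.5411, -0.1421, 0.1231]
tcp_rot: [-3.141, -0.001, 2.862]
ft_force: [-0.8, -0.0, -1.2]
opening: 0.135
gripper_force: 40.0
```

Request:
carry_out --rows '[{"dx":0,"dy":0,"dz":0.003,"ax":0,"ay":0,"az":0,"hand":0.005},{"dx":0,"dy":0,"dz":0.006,"ax":0,"ay":0,"az":0,"hand":0.005},{"dx":0,"dy":0,"dz":0.009,"ax":0,"ay":0,"az":0,"hand":0.005},{"dx":0,"dy":0,"dz":0.012,"ax":0,"ay":0,"az":0,"hand":0.005},{"dx":0,"dy":0,"dz":0.015,"ax":0,"ay":0,"az":0,"hand":0.005},{"dx":0,"dy":0,"dz":0.018,"ax":0,"ay":0,"az":0,"hand":0.005},{"dx":0,"dy":0,"dz":0.018,"ax":0,"ay":0,"az":0,"hand":0.005}]'

```text
clock: 7.68
ee_pos: [0.541, -0.142, 0.105]
tcp_rot: [-3.142, -0.001, 2.862]
ft_force: [0.7, 2.2, -0.4]
opening: 0.133
gripper_force: 40.0
```

Request:
carry_out --rows '[{"dx":0,"dy":0,"dz":0.002,"ax":0,"ay":0,"az":0,"hand":0.005},{"dx":0,"dy":0,"dz":0.004,"ax":0,"ay":0,"az":0,"hand":0.005},{"dx":0,"dy":0,"dz":0.006,"ax":0,"ay":0,"az":0,"hand":0.005},{"dx":0,"dy":0,"dz":0.006,"ax":0,"ay":0,"az":0,"hand":0.005}]'

```text
clock: 8.18
ee_pos: [0.5413, -0.1421, 0.0994]
tcp_rot: [-3.142, -0.0, 2.862]
ft_force: [0.1, 2.1, -0.4]
opening: 0.135
gripper_force: 40.0
```

Request:
carry_out --rows '[{"dx":0,"dy":0,"dz":0.0015,"ax":0,"ay":0,"az":0,"hand":0.005},{"dx":0,"dy":0,"dz":0.003,"ax":0,"ay":0,"az":0,"hand":0.005}]'

```text
clock: 8.43
ee_pos: [0.5413, -0.1421, 0.0965]
tcp_rot: [3.142, 0.0, 2.862]
ft_force: [0.8, 2.9, 0.7]
opening: 0.136
gripper_force: 40.0
```

```bash
python3 - <<'E'
from h import *
for _ in range(3):
    im,d,K,M=shot("wrist"); to([.5412,-.1417,.07],-195.9)
save(im[170:300,190:330],"w5.png",4)
E
```

```text
t 8.47 pos [ 0.5412 -0.1421  0.0963] rpy [ 1.80e+02 -1.00e-02  1.64e+02] F [ 0.96  2.31 -0.41]
d [0.0001 0.0003 0.0263] a [ 0.     -0.0001 -0.0017]
t 8.53 pos [ 0.5413 -0.1421  0.0964] rpy [180.  -0. 164.] F [0.98 2.12 0.73]
d [0.0002 0.0004 0.0264] a [ 0.     -0.     -0.0017]
t 8.57 pos [ 0.5413 -0.1421  0.0964] rpy [-1.80e+02 -1.00e-02  1.64e+02] F [0.81 1.72 0.14]
d [0.0002 0.0003 0.0264] a [-0.     -0.0001 -0.0017]
```

View pics/w5.png

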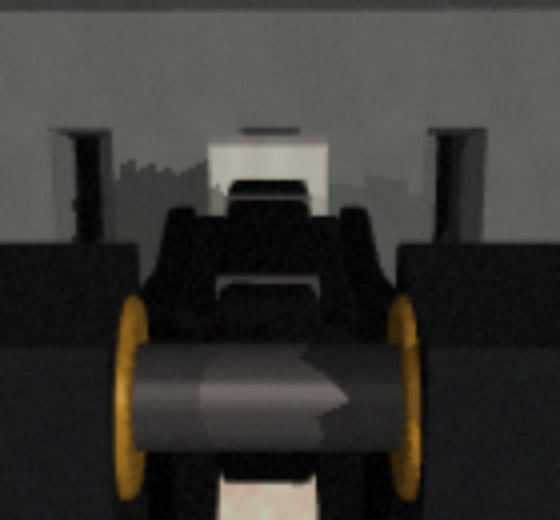

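The collar (265,180) still sits just below the fingers over slot 2, so the gauge has not slipped. The tip is at about 34 mm with almost no resistance. I go on gently.

Request:
carry_out --rows '[{"dx":0,"dy":0,"dz":0.0015,"ax":0,"ay":0,"az":0,"hand":0.005},{"dx":0,"dy":0,"dz":0.003,"ax":0,"ay":0,"az":0,"hand":0.005},{"dx":0,"dy":0,"dz":0.0045,"ax":0,"ay":0,"az":0,"hand":0.005}]'

```text
clock: 8.95
ee_pos: [0.5413, -0.1421, 0.092]
tcp_rot: [3.142, -0.0, 2.862]
ft_force: [-0.3, 2.0, 1.3]
opening: 0.139
gripper_force: 40.0
```

Request:
carry_out --rows '[{"dx":0,"dy":0,"dz":0.0025,"ax":0,"ay":0,"az":0,"hand":0.005},{"dx":0,"dy":0,"dz":0.005,"ax":0,"ay":0,"az":0,"hand":0.005},{"dx":0,"dy":0,"dz":0.0075,"ax":0,"ay":0,"az":0,"hand":0.005},{"dx":0,"dy":0,"dz":0.0075,"ax":0,"ay":0,"az":0,"hand":0.005}]'

```text
clock: 9.45
ee_pos: [0.5412, -0.1421, 0.0842]
tcp_rot: [-3.142, -0.0, 2.862]
ft_force: [1.5, 2.5, -0.5]
opening: 0.136
gripper_force: 40.0
```

Request:
carry_out --rows '[{"dx":0,"dy":0,"dz":0.0015,"ax":0,"ay":0,"az":0,"hand":0.005},{"dx":0,"dy":0,"dz":0.003,"ax":0,"ay":0,"az":0,"hand":0.005},{"dx":0,"dy":0,"dz":0.0045,"ax":0,"ay":0,"az":0,"hand":0.005},{"dx":0,"dy":0,"dz":0.0045,"ax":0,"ay":0,"az":0,"hand":0.005}]'

```text
clock: 9.95
ee_pos: [0.5413, -0.1421, 0.0802]
tcp_rot: [-3.142, 0.0, 2.863]
ft_force: [-0.7, 3.1, 1.7]
opening: 0.137
gripper_force: 40.0
```

Request:
carry_out --rows '[{"dx":0,"dy":0,"dz":0.001,"ax":0,"ay":0,"az":0,"hand":0.005},{"dx":0,"dy":0,"dz":0.002,"ax":0,"ay":0,"az":0,"hand":0.005},{"dx":0,"dy":0,"dz":0.002,"ax":0,"ay":0,"az":0,"hand":0.005}]'

```text
clock: 10.32
ee_pos: [0.5414, -0.1421, 0.0789]
tcp_rot: [-3.141, 0.0, 2.863]
ft_force: [-0.9, 3.2, 6.6]
opening: 0.135
gripper_force: 40.0
```

Contact stiffness is 4 N/mm, as expected for the rack, so the collar is down. Release and retreat.

Request:
carry_out --rows '[{"dx":0,"dy":0,"dz":0,"ax":0,"ay":0,"az":0,"hand":0.02},{"dx":0,"dy":0,"dz":0,"ax":0,"ay":0,"az":0,"hand":0.04},{"dx":0,"dy":0,"dz":0,"ax":0,"ay":0,"az":0,"hand":0.05},{"dx":0,"dy":0,"dz":0,"ax":0,"ay":0,"az":0,"hand":0.05},{"dx":0,"dy":0,"dz":-0.03,"ax":0,"ay":0,"az":0,"hand":0.05},{"dx":0,"dy":0,"dz":-0.08,"ax":0,"ay":0,"az":0,"hand":0.05},{"dx":0,"dy":0,"dz":-0.14,"ax":0,"ay":0,"az":0,"hand":0.05},{"dx":0,"dy":0,"dz":-0.14,"ax":0,"ay":0,"az":0,"hand":0.05},{"dx":0,"dy":0,"dz":-0.14,"ax":0,"ay":0,"az":0,"hand":0.05}]'

```text
clock: 11.45
ee_pos: [0.5408, -0.1419, 0.2177]
tcp_rot: [3.141, -0.001, 2.862]
ft_force: [0.6, 0.1, -0.5]
opening: 0.574
gripper_force: 0.0
```

```bash
python3 - <<'E'
from h import *
look("w6",.541,-.142,[(.11,.125),(.0725,.08),(.066,.0725)])
im,d,K,M=shot("scene"); save(im[110:190,210:290],"s6.png",6)
to([.54,-.14,.2],-195.9)
E
```

```text
(0.11, 0.125) 359 ((540.4558715820312, -141.0452117919922), (12.416954040527344, 25.207843780517578), 73.66092681884766) [0.1126 0.1169 0.1181]
(0.0725, 0.08) 202 ((545.5341796875, -142.409912109375), (48.252872467041016, 36.92924118041992), 9.991287231445312) [0.0738 0.0752 0.0764]
(0.066, 0.0725) 5321 ((540.7280883789062, -145.6978302001953), (111.32569885253906, 70.82793426513672), 74.23306274414062) [0.0687 0.0701 0.0713]
t 11.55 pos [ 0.5403 -0.142   0.2165] rpy [-179.96   -0.18  163.99] F [0.25 1.   0.02]
d [0.0008 0.0019 0.0165] a [-0.0006 -0.0032 -0.0019]
```

View pics/w6.png

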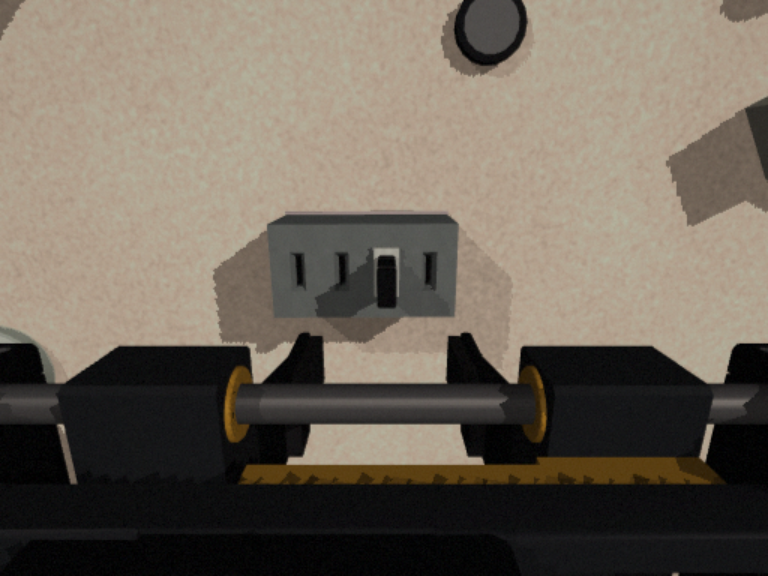

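View pics/s6.png

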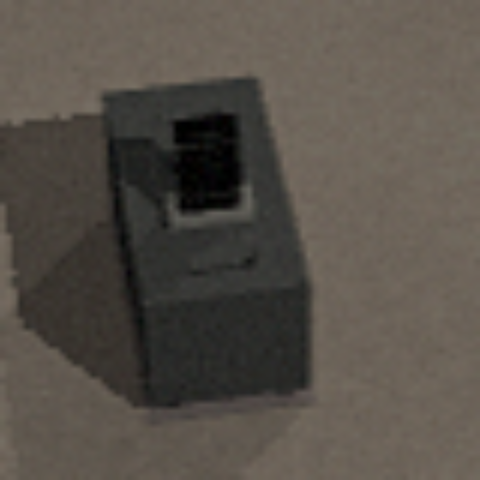

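The gauge stands upright in slot 2 (wrist px 387,280; scene crop 208,165). Its collar top reads 75 mm and its handle top 117 mm, which puts the collar flat on the 70 mm rack top. The gripper is clear, so I hand in.

```bash
python3 -c "
from cell import ctrl
print(ctrl.hand_in())"
```

```text
the job is handed in; nothing more can be done
None
```

The gauge stands fully home in slot 2, the first slot I tried and clear all the way down; its collar is on the rack, the highest force I read was 6.6 N, the gripper has let go, and the job is handed in.

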